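# Set the table for the next shogi game

### The arm

A 6-joint arm with a two-finger parallel gripper is mounted at the origin on the work surface. World frame = base frame: x ahead of the robot, y to its left, z up, the work surface at z = 0. Lengths are in mm, angles in degrees, forces in N, time in s.
With the tool pointing down it reaches from about 350 to 850 mm from the base axis. Payload 8.1 kg.
Tool frame: the origin (TCP) lies midway between the tips of the shut fingers; the grasp point (between the pads) lies 19 mm behind it; z points along the fingers, y is the direction in which the jaws open and shut (so a half turn about z gives the same grasp; the last joint's range is limited). The gripper opens to 85 mm and grips with 20 to 120 N. Pads are 22 mm wide; open, the fingers measure 114 mm over their backs; the gripper's body (76 mm by 85 mm) begins 54 mm behind the grasp point. The pads swing forward as they close: fully open they stand 13 mm farther back than shut.
Start: joints at [59.679, 7.471, 85.268, -0, 87.261, -4.893], TCP at [257.605, 541.89, 231.292] pointing down, gripper open.
Joint ranges: [-169.43, 169.43], [-51.17, 129.36], [1.28, 143.12], [-76.62, 256.62], [0, 156.53], [-152.29, 152.29]. Speed limits (degrees/s): [136.94, 136.94, 159.86, 180, 180, 180].

### API

Orientations are given as [roll, pitch, yaw] about the fixed x, y, z axes, in that order (R = Rz(yaw) Ry(pitch) Rx(roll)).
In Python, from bench import telemetry, snapshot, camera_params, job gives the robot as it stands. The module is installed in compiled form; this text tells all that it offers.
- The arm moves only by the shell command python3 -m jog 'ROWS' [FORCE]. ROWS is JSON, a list that holds one entry, the list of rows, each a list of 7 numbers: the shift along the tool's x, y, z in units of 50 mm (1.0 is 50 mm), then the turn, a rotation vector about the tool's x, y, z in units of 2 pi rad (1.0 is 2 pi rad), then the opening, from 0 (shut) to 1 (fully open). In form: [[[dx, dy, dz, rx, ry, rz, claw], ...]]. A call has 1 to 12 rows; each row shifts and turns the commanded pose from where the row before left it, along the tool's axes as they then stand; what a row does not reach is not made up. A row lasts 1/8 s, in which the tool goes at most 62.5 mm and 10.7 degrees, less where a joint would pass 70% of its speed; a pose out of reach is approached as far as the arm can. A call with a number of a shift or a turn outside -1 to 1 is refused whole. A call with a gripper value outside its range is refused whole. The fingers move at their own pace and stop on an object; FORCE is the grip in N (left out, the last holds). Time passes only in rows, so rows that do not move let the fingers close. It gives the time, the measured TCP pose, the force and the opening at its end, in the units of the state.
- telemetry.sense(): the state, without advancing time (a new reading comes with each control period).
- snapshot(name): name is "scene" or "top"; returns (picture, depth): 384x512x3 uint8, red, green, blue; 384x512 float32, mm along the optical axis (not along the pixel's ray), 0 where there is no reading.
- camera_params(name): a dict with "K" (3x3 intrinsics, pixels), "extrinsics" (4x4, takes a point from camera to world coordinates). Camera axes: x right, y down, z forward; pixel columns grow to the right and rows downward; lengths in mm; the calibration is good to about 2 mm. A picture is of the moment at which its call begins. camera_params takes no time and is no camera call.
- job.hand_in(): hands the job in, once; it reports no verdict.
The state is a dict: "time": time; "joint_pos": joint angles; "qd": joint speeds; "joint_efforts": joint torques, N m; "tool_pos": TCP position; "tcp_rot": TCP orientation; "ft_force": force on the tool from outside, world axes, zero at the start; "wrist_torque": the same for the moment, N m; "finger_gap": finger opening in mm.
Only numpy, scipy, OpenCV 4.12 (cv2) and the standard library are available. Lean on these libraries where they do the work, as an engineer would, in place of code of your own. Each camera call takes 0.05 s, during which the arm holds its last target. There are 200 camera calls.

### The job

Set this table for the next shogi game, everything upright and square: the game clock centred on the black rubber mat and lined up with it, the drinks can in the middle of the cork coaster, and the wooden piece box flat in the middle of the board with its long side parallel to the board's front edge (the edge nearest the robot). Put the small wooden piece stand on the table beside the board, on the coaster's side, its front edge in line with the board's front edge and a gap of 3 cm between stand and board. Do not shift the bottle, the folded fan or the white name card.

Things in the scene. Friction and masses are not known exactly. Their poses are not given: they have to be found in the camera images.
- board: Travel shogi board, light wood with a 9 by 9 grid of dark lines, fixed on the table: 230 mm along its x, 210 mm along its y, 10 mm thick. Origin: centre of its underside, on the table. Its x points away from the robot, within about 0.12 rad, so its front edge lies at x = -115 mm and its sides at y = +105 (robot's left) and -105 mm.
- mat: Black rubber mat for the clock, fixed on the table on one side of the board, left or right: 165 mm along its x, 75 mm along its y, 3 mm thick. Origin: centre of its underside. Its x is roughly parallel to the board's x.
- coaster: Round cork coaster, 90 mm across, 4 mm thick, fixed on the table on the other side of the board from the mat. Origin: centre of its underside.
- clock: Dark blue metal game clock with two white round buttons on top; loose, 0.25 to 0.5 kg. 140 mm along its x (112 mm above z = 55 mm, with sloping shoulders), 50 mm thick along its y with flat upright faces, body 85 mm high, buttons up to 95 mm at x = +/-36 mm. Origin: centre of its underside. It may stand either way round on the mat.
- piecebox: Closed box of medium-brown wood with shogi pieces; its lid does not come off. Loose, about 0.2 kg. 58 mm along its x, 100 mm along its y, 42 mm high (the lid is the upper 12 mm and juts 1 to 2 mm past the box below). Origin: centre of its underside. Either way round will do.
- stand: Small dark wooden piece stand, loose, about 0.12 kg, 56 mm high: a 60 by 60 mm square top plate 14 mm thick (z = 42 to 56 mm) on a 26 mm square stem, with a 52 mm square foot 10 mm thick. Sides along its x and y. Origin: centre of its underside. Any quarter turn will do. When set beside the board as asked, its centre is 165 mm to the coaster's side of the board's centre line and 85 mm in front of the board's centre.
- can: Closed metal drinks can, bare metal with a pale paper sleeve, loose, about 0.2 kg: 53 mm in diameter, 104 mm high. Origin: centre of its underside.
- bottle: Bystander: small clear drinks bottle with white cap, 62 mm in diameter, 150 mm high, loose, beyond the board. Origin: centre of its underside.
- fan: Bystander: closed folding fan lying beyond the board, loose, 20 mm along its x, 200 mm along its y, 15 mm high. Origin: centre of its underside.
- card: Bystander: blank white name card on a small foot beyond the board, loose, 90 mm along its y, 40 mm along its x, 60 mm high. Origin: centre of its underside.
Mind the look-alikes: they are no part of the job. What is shaped like the clock but red is not meant.

How it is judged:
By the outcome, as a careful person would: the job done as asked, in the order asked, and still so for the second after the job is handed in, with the robot touching nothing.
It also fails if it takes over 112 s, if anything falls off the work surface, if the arm or the gripper's body presses on something with over 40 N, if the wrist force passes 120 N, or if a joint passes its speed limit or range.

## Working session

There is one attempt and no reset: what is moved stays moved. The work goes in short steps, Python scripts to look and compute and a shell command to move; the robot and the scene stay as the last step left them, time stands still between calls to the robot, and variables do not carry over. Pictures are saved under pics/ and viewed, about 12 in all and at most 16, crops included, and the job is handed in when it is done.

```bash
mkdir -p pics; cat > h.py <<'E'
import numpy as np,cv2
from bench import telemetry,snapshot,camera_params,job
def grab(n,f):
    p,d=snapshot(n); cv2.imwrite(f'pics/{f}.png',p[:,:,::-1]); np.savez(f'{f}.npz',p=p,d=d); return p,d
def cloud(n,d):
    c=camera_params(n);K=c['K'];T=np.array(c['extrinsics'])
    v,u=np.mgrid[:d.shape[0],:d.shape[1]]
    P=np.stack([(u-K[0][2])/K[0][0]*d,(v-K[1][2])/K[1][1]*d,d],-1)@T[:3,:3].T+T[:3,3]
    P[d==0]=np.nan
    return P
E
python3 - <<'E'
from h import *
a,_=grab('scene','s0');b,d=grab('top','t0')
for n in('scene','top'):print(camera_params(n))
s=telemetry.sense();print(s)
cv2.imwrite('pics/both.png',cv2.resize(a,(780,585))[:,:,::-1]);cv2.imwrite('pics/top.png',cv2.resize(b,(780,585))[:,:,::-1])
E
```

```text
{'K': array([[395.18297453,   0.        , 262.38536712],
       [  0.        , 395.18297453, 192.08513616],
       [  0.        ,   0.        ,   1.        ]]), 'extrinsics': array([[ 6.73742567e-01,  3.83998467e-01, -6.31360540e-01,
         1.43350750e+03],
       [ 7.38731597e-01, -3.71518750e-01,  5.62360601e-01,
        -8.73980444e+02],
       [-1.86166702e-02, -8.45292255e-01, -5.33979797e-01,
         7.87181165e+02],
       [ 0.00000000e+00,  0.00000000e+00,  0.00000000e+00,
         1.00000000e+00]])}
{'K': array([[419.63339029,   0.        , 247.01892715],
       [  0.        , 419.63339029, 196.74872784],
       [  0.        ,   0.        ,   1.        ]]), 'extrinsics': array([[-1.67678902e-02, -9.86243951e-01,  1.64443628e-01,
         3.23653701e+02],
       [-9.99846746e-01,  1.57115972e-02, -7.72211628e-03,
        -9.31226989e+01],
       [ 5.03221844e-03, -1.64547910e-01, -9.86356255e-01,
         1.32728170e+03],
       [ 0.00000000e+00,  0.00000000e+00,  0.00000000e+00,
         1.00000000e+00]])}
{'time': 0.1, 'joint_pos': array([ 5.96773411e+01,  7.51182412e+00,  8.53239900e+01, -4.34828354e-04,
        8.72614885e+01, -4.89160226e+00]), 'qd': array([-0.06032519, -0.10983747, -0.12123327, -0.01706923,  0.10084616,
       -0.07154004]), 'joint_efforts': array([ 1.59049876e-03, -5.70946634e+01, -5.01947808e+01, -8.79387358e-05,
        7.85592652e-03, -1.08055423e-05]), 'tool_pos': array([257.36902676, 541.44168049, 230.32934873]), 'tcp_rot': array([-1.79903015e+02, -7.86436266e-03,  1.54568958e+02]), 'ft_force': array([ 0.40187082, -0.49851793,  0.66799364]), 'wrist_torque': array([-0.02753998,  0.07766973, -0.04058187]), 'finger_gap': 85.67949908924395}
```

View pics/both.png

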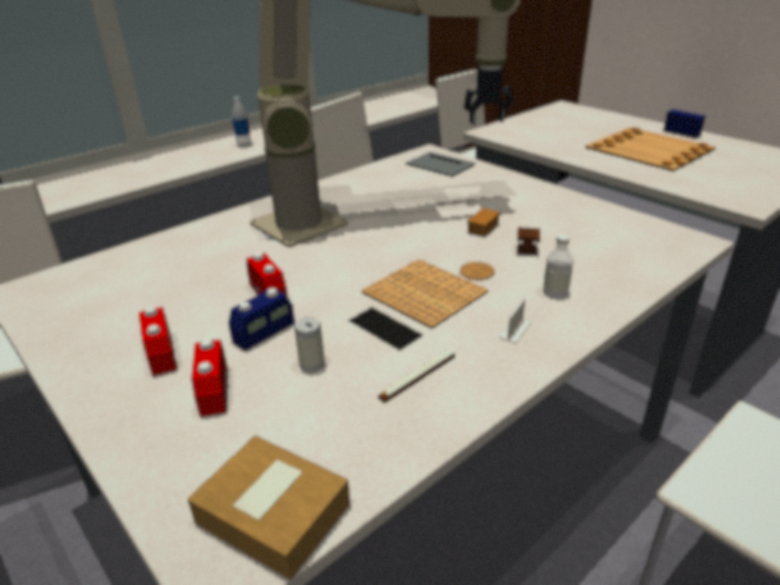

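View pics/top.png

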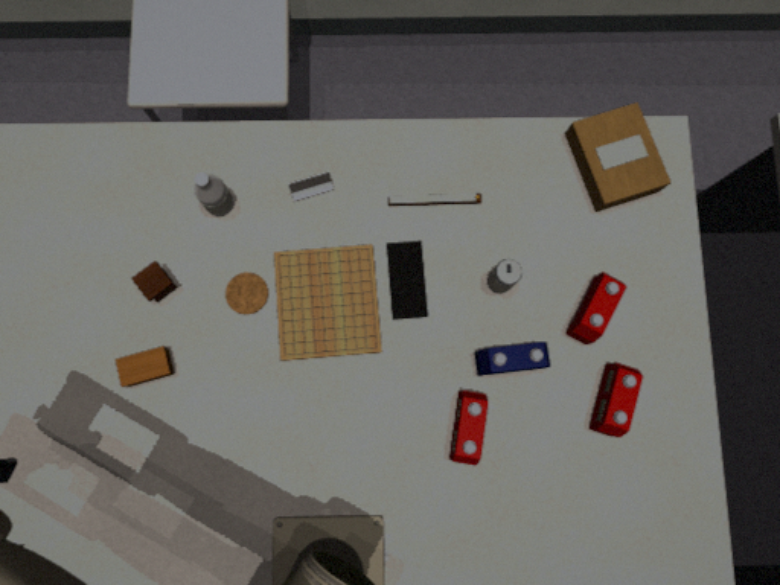

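Scene view: blue clock at about (262,318), red clock look-alikes at (266,275), (157,340) and (209,377), can (310,345), box (484,222), stand (528,240). In the top view, the blue clock is at (513,358), can (507,274), box (145,366), stand (155,282), coaster (247,293), mat (407,280) and board (328,302). The blue clock is the one meant; the coaster is on the +y side of the board and the mat on the −y side.

```bash
cat > m.py <<'E'
from h import *
def rect(q):
    r=cv2.minAreaRect(q[:,:2].astype(np.float32)); return [round(float(x),1) for x in (*r[0],*r[1],r[2])]
E
python3 - <<'E'
from m import *
z=np.load('t0.npz');p,d=z['p'],z['d'];P=cloud('top',d)
s=512/780
for n,(u,v),w in [('clock',(513,358),34),('can',(505,276),22),('box',(145,366),27),('stand',(155,282),22)]:
    u,v,w=int(u*s),int(v*s),w
    q=P[v-w:v+w,u-w:u+w].reshape(-1,3);q=q[np.isfinite(q[:,0])]
    print(n,'ground z',np.round(np.median(q[q[:,2]<12,2]),1),'hist',[(b*6,c) for b,c in enumerate(np.histogram(q[:,2],np.arange(0,120,6))[0])])
    hs=q[q[:,2]>12]; print('   all>12',rect(hs),len(hs))
    zt=np.percentile(hs[:,2],97); t=q[q[:,2]>zt-8]; print('   top',np.round(zt,1),rect(t),np.round(np.median(t,0),1))
hsv=cv2.cvtColor(p,cv2.COLOR_RGB2HSV)
def col(n,c,m,h):
    # colour mask, ray cast to plane z=h
    k,l=cv2.connectedComponents(m.astype(np.uint8)); i=l[int(c[1]*s),int(c[0]*s)]
    if i==0: print(n,'miss',hsv[int(c[1]*s),int(c[0]*s)]);return
    v,u=np.nonzero(l==i);C=camera_params('top');K=C['K'];T=np.array(C['extrinsics'])
    r=np.stack([(u-K[0,2])/K[0,0],(v-K[1,2])/K[1,1],np.ones(len(u))],-1)@T[:3,:3].T
    q=T[:3,3]+r*((h-T[2,3])/r[:,2])[:,None]
    print(n,len(q),rect(q),np.round(q.mean(0),1),'z depth',np.nanmedian(P[v,u,2]))
wood=(hsv[...,1]>75)&(hsv[...,2]>60)
col('board',(328,302),cv2.morphologyEx(wood.astype(np.uint8),cv2.MORPH_CLOSE,np.ones((3,3))),10)
col('coaster',(247,293),wood,4)
col('mat',(407,280),hsv[...,2]<70,3)
big=p[150:270,60:400];cv2.imwrite('pics/c1.png',cv2.resize(big,None,fx=2.3,fy=2.3,interpolation=cv2.INTER_CUBIC)[:,:,::-1])
E
```

```text
clock ground z 0.3 hist [(0, np.int64(1848)), (6, np.int64(64)), (12, np.int64(8)), (18, np.int64(7)), (24, np.int64(14)), (30, np.int64(10)), (36, np.int64(9)), (42, np.int64(12)), (48, np.int64(30)), (54, np.int64(42)), (60, np.int64(43)), (66, np.int64(45)), (72, np.int64(39)), (78, np.int64(239)), (84, np.int64(419)), (90, np.int64(104)), (96, np.int64(24)), (102, np.int64(0)), (108, np.int64(0))]
   all>12 [396.4, -344.1, 100.9, 217.8, 30.4] 1045
   top 95.3 [394.1, -337.9, 84.4, 198.0, 33.8] [ 411.9 -355.6   90. ]
can ground z 0.5 hist [(0, np.int64(835)), (6, np.int64(45)), (12, np.int64(4)), (18, np.int64(11)), (24, np.int64(5)), (30, np.int64(8)), (36, np.int64(9)), (42, np.int64(7)), (48, np.int64(9)), (54, np.int64(10)), (60, np.int64(5)), (66, np.int64(9)), (72, np.int64(13)), (78, np.int64(9)), (84, np.int64(12)), (90, np.int64(9)), (96, np.int64(60)), (102, np.int64(158)), (108, np.int64(19))]
   all>12 [579.6, -362.4, 51.8, 50.2, 35.0] 357
   top 108.8 [581.0, -362.2, 48.3, 47.6, 43.4] [ 580.6 -362.7  105. ]
box ground z 0.5 hist [(0, np.int64(1192)), (6, np.int64(63))
[... 540 characters left out ...]
int64(0)), (24, np.int64(0)), (30, np.int64(0)), (36, np.int64(1)), (42, np.int64(11)), (48, np.int64(72)), (54, np.int64(277)), (60, np.int64(36)), (66, np.int64(0)), (72, np.int64(0)), (78, np.int64(0)), (84, np.int64(0)), (90, np.int64(0)), (96, np.int64(0)), (102, np.int64(0)), (108, np.int64(0))]
   all>12 [584.8, 350.7, 63.4, 59.6, 36.7] 409
   top 61.2 [583.8, 350.0, 61.1, 59.6, 36.5] [583.2 350.3  56.5]
board 4661 [542.3, 0.5, 229.3, 208.7, 3.8] [5.407e+02 5.000e-01 1.000e+01] z depth 10.469095846537357
coaster 602 [564.2, 169.8, 86.7, 84.5, 89.1] [563.8 169.6   4. ] z depth 4.375143701976867
mat 1135 [587.7, -167.7, 164.2, 73.2, 3.3] [ 586.7 -167.6    3. ] z depth 3.5797339708066147
```

View pics/c1.png

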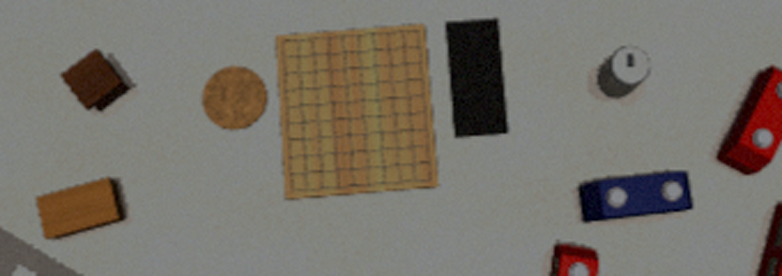

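```bash
cat > plan.py <<'E'
import sys,numpy as np
from scipy.spatial.transform import Rotation as R
from bench import telemetry
x,y,z,yaw=map(float,sys.argv[1:5]); s=telemetry.sense()
A=R.from_euler('xyz',s['tcp_rot'],degrees=True); B=R.from_euler('xyz',[180,0,yaw],degrees=True)
print('t',round(s['time'],2),'pos',np.round(s['tool_pos'],1),'rot',np.round(s['tcp_rot'],2),'gap',round(s['finger_gap'],1),'F',np.round(s['ft_force'],1),'q',np.round(s['joint_pos'],0))
print('shift first:',np.round(A.inv().apply(np.array([x,y,z])-s['tool_pos'])/50,3),'then turn:',np.round((A.inv()*B).as_rotvec()/2/np.pi,4),'| shift in target frame',np.round(B.inv().apply(np.array([x,y,z])-s['tool_pos'])/50,3))
E
cat >> m.py <<'E'
def clock(d,p,lo=78,hi=90):
    P=cloud('top',d);hsv=cv2.cvtColor(p,cv2.COLOR_RGB2HSV)
    m=(hsv[...,0]>105)&(hsv[...,0]<135)&(hsv[...,1]>90)&(P[...,2]>lo)&(P[...,2]<hi+8)&(P[...,0]<800)&(P[...,1]>-500)
    k,l,st,_=cv2.connectedComponentsWithStats(cv2.morphologyEx(m.astype(np.uint8),cv2.MORPH_CLOSE,np.ones((5,5))))
    i=1+np.argmax(st[1:,4]);q=P[(l==i)&(P[...,2]>lo)];return rect(q),np.round(np.median(q,0),1)
E
python3 -c "
from m import *
z=np.load('t0.npz');print(clock(z['d'],z['p']))"
python3 plan.py 410 -355 250 95
```

```text
([414.2, -375.2, 48.3, 117.8, 6.0], array([ 414. , -374.2,   85. ]))
t 0.1 pos [257.4 541.4 230.3] rot [-1.7990e+02 -1.0000e-02  1.5457e+02] gap 85.7 F [ 0.4 -0.5  0.7] q [60.  8. 85. -0. 87. -5.]
shift first: [-10.456 -14.881  -0.37 ] then turn: [-3.000e-04  1.000e-04  1.655e-01] | shift in target frame [-18.127   1.478  -0.393]
```

```bash
python3 -m jog '[[[0,0,0,0,0,0.0271,1],[0,0,0,0,0,0.0271,1],[0,0,0,0,0,0.0271,1],[0,0,0,0,0,0.0271,1],[0,0,0,0,0,0.0271,1],[0,0,0,0,0,0.0271,1],[-0.8,0.6,0,0,0,0,1],[-0.8,0.6,0,0,0,0,1],[-0.8,0.6,0,0,0,0,1],[-0.8,0.6,0,0,0,0,1],[-0.8,0.6,0,0,0,0,1],[-0.8,0.6,0,0,0,0,1]]]' 40; python3 plan.py 414.2 -375 170 96
```

```text
time: 1.6
tool_pos: [462.5, 320.7, 230.9]
tcp_rot: [-180.0, 0.0, 96.0]
ft_force: [0.5, -0.2, 1.3]
finger_gap: 85.4
t 1.6 pos [462.5 320.7 230.9] rot [-1.7997e+02  1.0000e-02  9.6040e+01] gap 85.4 F [ 0.5 -0.2  1.3] q [30.  2. 91.  0. 87. 23.]
shift first: [-13.735  -2.425   1.222] then turn: [-0.0001  0.      0.0001] | shift in target frame [-13.737  -2.416   1.217]
```

```bash
python3 -m jog '[[[-0.95,-0.1,0,0,0,0,1],[-0.95,-0.1,0,0,0,0,1],[-0.95,-0.1,0,0,0,0,1],[-0.95,-0.1,0,0,0,0,1],[-0.95,-0.1,0,0,0,0,1],[-0.95,-0.2,0,0,0,0,1],[-0.95,-0.2,0,0,0,0,1],[-0.95,-0.2,0,0,0,0,1],[-0.95,-0.2,0.1,0,0,0,1],[-0.95,-0.2,0.1,0,0,0,1],[-0.95,-0.3,0.1,0,0,0,1],[-0.95,-0.3,0.1,0,0,0,1]]]'; python3 plan.py 414.2 -375 150 96
```

```text
time: 3.1
tool_pos: [416.7, -257.2, 210.8]
tcp_rot: [-180.0, -0.0, 96.0]
ft_force: [0.7, 0.3, 0.4]
finger_gap: 85.5
t 3.1 pos [ 416.7 -257.2  210.8] rot [-1.7999e+02 -2.0000e-02  9.6030e+01] gap 85.5 F [0.7 0.3 0.4] q [-38.  -9. 104.   0.  85. -44.]
shift first: [-2.339 -0.296  1.215] then turn: [-0.     -0.0001  0.0001] | shift in target frame [-2.339 -0.295  1.216]
```

```bash
python3 -m jog '[[[-0.6,-0.075,0,0,0,0,1],[-0.6,-0.075,0,0,0,0,1],[-0.6,-0.075,0.3,0,0,0,1],[-0.54,-0.07,0.3,0,0,0,1],[0,0,0.4,0,0,0,1],[0,0,0.4,0,0,0,1],[0,0,0.4,0,0,0,1],[0,0,0.4,0,0,0,1],[0,0,0.4,0,0,0,1],[0,0,0.4,0,0,0,1],[0,0,0.38,0,0,0,1],[0,0,0,0,0,0,1]]]'; python3 plan.py 414.2 -375 42 96
```

```text
time: 4.6
tool_pos: [413.8, -372.4, 40.0]
tcp_rot: [-179.9, -0.2, 96.0]
ft_force: [-0.5, 0.2, 0.3]
finger_gap: 85.3
t 4.6 pos [ 413.8 -372.4   40. ] rot [-179.87   -0.18   96.03] gap 85.3 F [-0.5  0.2  0.3] q [-47.  11. 102.  -0.  67. -53.]
shift first: [-0.052  0.002 -0.041] then turn: [-0.0004 -0.0005  0.0001] | shift in target frame [-0.052  0.002 -0.04 ]
```

```bash
python3 -m jog '[[[-0.05,0,0,0,0,0,0.5],[0,0,0,0,0,0,0.3],[0,0,0,0,0,0,0.3],[0,0,0,0,0,0,0.3],[0,0,0,0,0,0,0.3],[0,0,0,0,0,0,0.3],[0,0,0,0,0,0,0.3]]]' 60; python3 plan.py 414.2 -375 42 96
```

```text
time: 5.48
tool_pos: [415.7, -377.2, 43.6]
tcp_rot: [179.9, 0.1, 96.0]
ft_force: [-2.4, 0.1, 6.7]
finger_gap: 49.6
t 5.47 pos [ 415.7 -377.2   43.6] rot [1.7995e+02 1.2000e-01 9.6030e+01] gap 49.6 F [-2.4  0.1  6.7] q [-47.  11. 102.  -0.  67. -53.]
shift first: [ 0.046 -0.025  0.033] then turn: [0.0002 0.0003 0.0001] | shift in target frame [ 0.046 -0.025  0.033]
```

```bash
python3 -m jog '[[[0,0,-0.2,0,0,0,0.3],[0,0,-0.4,0,0,0,0.3],[0,0,-0.5,0,0,0,0.3],[0,0,-0.6,0,0,0,0.3],[0,0,-0.6,0,0,0,0.3],[0,0,0,0,0,0,0.3],[0,0,0,0,0,0.025,0.3],[0,0,0,0,0,0.025,0.3],[0,0,0,0,0,0.025,0.3],[0,0,0,0,0,0.025,0.3],[0,0,0,0,0,0.025,0.3],[0,0,0,0,0,0.025,0.3]]]'; python3 plan.py 587.7 -167.7 160 3.3
```

```text
time: 6.98
tool_pos: [414.7, -375.3, 155.7]
tcp_rot: [-179.9, -0.0, 41.7]
ft_force: [-0.1, -0.3, -3.4]
finger_gap: 49.1
t 6.97 pos [ 414.7 -375.3  155.7] rot [-179.87   -0.     41.74] gap 49.1 F [-0.1 -0.3 -3.4] q [-47.   4.  97.   0.  79.   1.]
shift first: [ 5.347 -0.795 -0.084] then turn: [-4.000e-04  1.000e-04  1.068e-01] | shift in target frame [ 3.694 -3.947 -0.087]
```

```bash
python3 -m jog '[[[0,0,0,0,0,0.0214,0.3],[0,0,0,0,0,0.0214,0.3],[0,0,0,0,0,0.0214,0.3],[0,0,0,0,0,0.0213,0.3],[0,0,0,0,0,0.0213,0.3],[0.5,-0.55,0,0,0,0,0.3],[0.6,-0.65,0,0,0,0,0.3],[0.7,-0.7,0,0,0,0,0.3],[0.7,-0.7,0,0,0,0,0.3],[0.6,-0.65,0,0,0,0,0.3],[0.5,-0.6,0,0,0,0,0.3],[0,0,0,0,0,0,0.3]]]'; python3 plan.py 587.7 -167.7 75 3.3; python3 - <<'E'
from m import *
p,d=grab('top','t1')
print(clock(d,p,180,205))
E
```

```text
time: 8.48
tool_pos: [583.4, -169.7, 155.6]
tcp_rot: [-179.9, 0.1, 3.8]
ft_force: [-1.3, -0.0, -2.8]
finger_gap: 49.6
t 8.47 pos [ 583.4 -169.7  155.6] rot [-1.799e+02  9.000e-02  3.800e+00] gap 49.6 F [-1.3 -0.  -2.8] q [-21.  11.  89.   0.  80.  65.]
shift first: [ 0.091 -0.031  1.612] then turn: [-0.0003  0.0002  0.0014] | shift in target frame [ 0.089 -0.035  1.612]
([549.8, -171.9, 49.5, 46.8, 3.3], array([ 541.6, -169. ,  196.2]))
```

```bash
python3 -m jog '[[[0.09,-0.033,0.2,0,0,0.0014,0.3],[0,0,0.4,0,0,0,0.3],[0,0,0.4,0,0,0,0.3],[0,0,0.4,0,0,0,0.3],[0,0,0.4,0,0,0,0.3],[0,0,0.25,0,0,0,0.3],[0,0,0,0,0,0,0.3],[0,0,0,0,0,0,0.3]]]'; python3 plan.py 587.7 -167.7 45 3.3
```

```text
time: 9.52
tool_pos: [587.9, -171.0, 55.6]
tcp_rot: [180.0, -0.1, 3.1]
ft_force: [0.8, -0.3, -3.2]
finger_gap: 49.5
t 9.53 pos [ 587.9 -171.    55.6] rot [ 1.7997e+02 -7.0000e-02  3.0900e+00] gap 49.5 F [ 0.8 -0.3 -3.2] q [-21.  18.  93.   0.  70.  66.]
shift first: [-0.001 -0.066  0.212] then turn: [ 0.0001 -0.0002 -0.0006] | shift in target frame [-0.    -0.066  0.212]
```

```bash
for i in 1 2 3; do python3 -m jog '[[[0,0,0,0,0,0,0.3]]]' | sed -n 2,4p; done;  python3 -m jog '[[[0,0,0.1,0,0,0,0.3]]]'| sed -n 2,4p; python3 -m jog '[[[0,0,0.06,0,0,0,0.3]]]'| sed -n 2,4p; python3 -m jog '[[[0,0,0.0,0,0,0,0.3]]]'| sed -n 2,4p
```

```text
tool_pos: [588.1, -171.1, 56.0]
tcp_rot: [180.0, -0.1, 3.1]
ft_force: [-0.2, 0.8, -3.2]
tool_pos: [587.8, -171.0, 55.6]
tcp_rot: [180.0, -0.1, 3.1]
ft_force: [-1.1, 0.1, -4.4]
tool_pos: [587.5, -170.9, 55.2]
tcp_rot: [180.0, -0.0, 3.1]
ft_force: [0.1, 0.7, -3.7]
tool_pos: [587.8, -171.0, 50.3]
tcp_rot: [180.0, -0.1, 3.1]
ft_force: [0.9, -0.6, -2.8]
tool_pos: [587.2, -170.7, 46.6]
tcp_rot: [-180.0, 0.0, 3.1]
ft_force: [-12.3, 3.2, 19.8]
tool_pos: [587.2, -170.7, 46.7]
tcp_rot: [-180.0, 0.0, 3.1]
ft_force: [-0.7, 0.6, -1.3]
```

```bash
python3 -m jog '[[[0,0,-0.12,0,0,0,0.3],[0,-0.06,0,0,0,-0.0005,0.3],[0,0,0,0,0,0,0.3],[0,0,0.06,0,0,0,0.3],[0,0,0.05,0,0,0,0.3],[0,0,0.01,0,0,0,0.3],[0,0,0,0,0,0,0.3],[0,0,0,0,0,0,0.6]]]'; python3 -m jog '[[[0,0,0,0,0,0,1],[0,0,0,0,0,0,1],[0,0,0,0,0,0,1],[0,0,0,0,0,0,1],[0,0,-0.4,0,0,0,1],[0,0,-0.6,0,0,0,1],[0,0,-0.6,0,0,0,1],[0,0,-0.6,0,0,0,1],[0,0,-0.6,0,0,0,1],[0,0,0,0,0,0,1]]]'; python3 plan.py 580 -362.4 170 3.3
```

```text
time: 11.28
tool_pos: [587.2, -167.8, 46.9]
tcp_rot: [180.0, -0.0, 3.3]
ft_force: [-0.3, 1.4, -1.1]
finger_gap: 51.3
time: 12.52
tool_pos: [589.3, -168.6, 192.1]
tcp_rot: [179.8, -0.4, 3.3]
ft_force: [0.1, -0.5, 0.3]
finger_gap: 85.4
t 12.53 pos [ 589.3 -168.6  192.1] rot [179.82  -0.41   3.27] gap 85.4 F [ 0.1 -0.5  0.3] q [-21.  10.  86.  -0.  83.  66.]
shift first: [-0.411  3.857  0.451] then turn: [ 0.0005 -0.0011 -0.0001] | shift in target frame [-0.41   3.858  0.441]
```

```bash
python3 -m jog '[[[-0.08,0.6,0,0,0,0,1],[-0.08,0.8,0,0,0,0,1],[-0.08,0.9,0,0,0,0,1],[-0.08,0.9,0,0,0,0,1],[-0.08,0.65,0.4,0,0,0,1],[0,0,0,0,0,0,1],[0,0,0,0,0,0,1]]]'; python3 plan.py 580.5 -362.3 45 3.3; python3 - <<'E'
from m import *
p,d=grab('top','t2');print(clock(d,p,80,92))
c=p[110:290,150:390];cv2.imwrite('pics/c2.png',cv2.resize(c,None,fx=3,fy=3,interpolation=cv2.INTER_CUBIC)[:,:,::-1])
E
```

```text
time: 13.4
tool_pos: [577.9, -360.5, 166.5]
tcp_rot: [-179.9, 0.0, 3.3]
ft_force: [-0.4, 0.4, -0.0]
finger_gap: 85.5
t 13.4 pos [ 577.9 -360.5  166.5] rot [-1.7994e+02  3.0000e-02  3.2600e+00] gap 85.5 F [-0.4  0.4 -0. ] q [-36.  22.  75.   0.  83.  50.]
shift first: [0.051 0.042 2.429] then turn: [-0.0002  0.0001 -0.0001] | shift in target frame [0.05  0.039 2.429]
([592.5, -168.3, 118.8, 49.8, 3.1], array([ 592.6, -168.7,   88.2]))
```

View pics/c2.png

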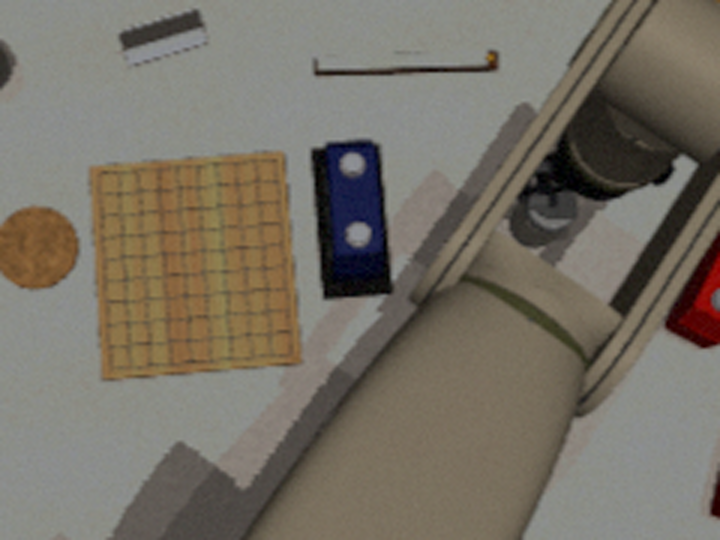

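```bash
cat >> m.py <<'E'
def buttons(p,box,h=95,thr=110):
    C=camera_params('top');K=C['K'];T=np.array(C['extrinsics']);x0,y0,x1,y1=box
    g=p[y0:y1,x0:x1].astype(float); m=(g[...,0]>thr)
    k,l,st,ce=cv2.connectedComponentsWithStats(m.astype(np.uint8))
    out=[]
    for i in range(1,k):
        if 15<st[i,4]<200:
            u,v=ce[i]+[x0,y0]; r=T[:3,:3]@[(u-K[0,2])/K[0,0],(v-K[1,2])/K[1,1],1]
            q=T[:3,3]+r*(h-T[2,3])/r[2]; out.append(q); print('blob',st[i,4],np.round([u,v],1),np.round(q,1))
    if len(out)==2: print('centre',np.round((out[0]+out[1])/2,1),'sep',np.round(np.linalg.norm(out[0]-out[1]),1),'dir',np.round(np.degrees(np.arctan2(*(out[0]-out[1])[1::-1])),1))
E
python3 - <<'E'
from m import *
z=np.load('t0.npz');print('t0');buttons(z['p'],(317,228,357,243),thr=90)
z=np.load('t2.npz');print('t2');buttons(z['p'],(261,158,275,200),thr=90)
E
```

```text
t0
blob 46 [352.  232.6] [ 417.4 -409.4   95. ]
blob 47 [327.9 235.3] [ 410.6 -338.1   95. ]
centre [ 414.  -373.8   95. ] sep 71.6 dir -84.6
t2
blob 44 [267.1 164.1] [ 628.1 -165.1   95. ]
blob 51 [269.2 187.6] [ 555.6 -169.6   95. ]
centre [ 591.8 -167.3   95. ] sep 72.6 dir 3.6
```

```bash
python3 - <<'E'
from m import *
p,d=grab('scene','s2')
c=cv2.resize(p[165:245,215:295],None,fx=5,fy=5,interpolation=cv2.INTER_CUBIC)
t=np.load('t2.npz')['p'][150:214,230:310];t=cv2.resize(t,None,fx=5,fy=5,interpolation=cv2.INTER_CUBIC)
t=np.vstack([t,np.zeros((80,400,3),np.uint8)])
o=np.clip(np.hstack([c,t]).astype(float)*1.6,0,255).astype(np.uint8)
cv2.imwrite('pics/c3.png',o[:,:,::-1])
E
```

```text
(no output)
```

View pics/c3.png

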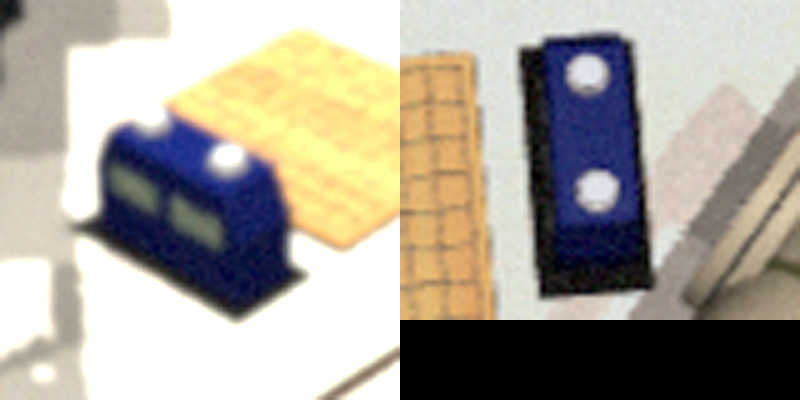

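The clock is square on the mat, but about 4 mm too far away from the robot (near margin about 18 mm, far margin about 8 mm). I'll correct that before moving on to the can.

```bash
python3 -m jog '[[[0,-0.6,-0.3,0,0,0,1],[0,-0.8,-0.2,0,0,0,1],[0,-0.9,0,0,0,0,1],[0,-0.9,0,0,0,0,1],[0.05,-0.65,0,0,0,0,1],[0,0,0,0,0,0,1],[0,0,0,0,0,0,1]]]'; python3 plan.py 587.2 -167.6 47 3.3
```

```text
time: 14.38
tool_pos: [570.0, -168.6, 192.6]
tcp_rot: [179.9, -0.1, 3.3]
ft_force: [-0.5, -0.2, -0.8]
finger_gap: 85.4
t 14.38 pos [ 570.  -168.6  192.6] rot [ 1.7995e+02 -6.0000e-02  3.3400e+00] gap 85.4 F [-0.5 -0.2 -0.8] q [-21.   8.  89.  -0.  83.  65.]
shift first: [ 3.420e-01 -2.000e-03  2.912e+00] then turn: [ 0.0001 -0.0002  0.0001] | shift in target frame [3.450e-01 1.000e-03 2.912e+00]
```

```bash
python3 -m jog '[[[0.34,-0.01,0.2,0,0,0,1],[0,0,0.5,0,0,0,1],[0,0,0.5,0,0,0,1],[0,0,0.5,0,0,0,1],[0,0,0.5,0,0,0,1],[0,0,0.4,0,0,0,1],[0,0,0.3,0,0,0,1],[0,0,0,0,0,0,1],[0,0,0,0,0,0,1]]]'; python3 plan.py 587.2 -167.6 47 3.3;python3 -m jog '[[[0,0,0,0,0,0,0.3],[0,0,0,0,0,0,0.3],[0,0,0,0,0,0,0.3],[0,0,0,0,0,0,0.3],[0,0,0,0,0,0,0.3],[0,0,-0.1,0,0,0,0.3],[-0.08,0,0,0,0,0,0.3],[0,0,0,0,0,0,0.3],[0,0,0,0,0,0,0.3]]]'; python3 plan.py 583.2 -167.6 47 3.3
```

```text
time: 15.5
tool_pos: [587.2, -167.6, 47.7]
tcp_rot: [180.0, -0.1, 3.3]
ft_force: [0.2, -0.1, -0.1]
finger_gap: 85.5
t 15.5 pos [ 587.2 -167.6   47.7] rot [ 1.7997e+02 -7.0000e-02  3.2600e+00] gap 85.5 F [ 0.2 -0.1 -0.1] q [-21.  18.  93.  -0.  69.  66.]
shift first: [-0.001 -0.001  0.015] then turn: [ 0.0001 -0.0002 -0.0001] | shift in target frame [-0.001 -0.001  0.015]
time: 16.62
tool_pos: [582.2, -167.5, 51.4]
tcp_rot: [-180.0, 0.0, 3.3]
ft_force: [-0.1, 0.5, -2.8]
finger_gap: 49.7
t 16.62 pos [ 582.2 -167.5   51.4] rot [-1.7998e+02  4.0000e-02  3.2600e+00] gap 49.7 F [-0.1  0.5 -2.8] q [-21.  17.  94.  -0.  69.  66.]
shift first: [0.02  0.003 0.088] then turn: [-0.      0.0001 -0.0001] | shift in target frame [0.02  0.003 0.088]
```

```bash
python3 -m jog '[[[0.015,0,0,0,0,0,0.3],[0,0,0.04,0,0,0,0.3],[0,0,0.04,0,0,0,0.3],[0,0,0.015,0,0,0,0.3],[0,0,0,0,0,0,0.3],[0,0,0,0,0,0,0.6],[0,0,0,0,0,0,1],[0,0,0,0,0,0,1],[0,0,0,0,0,0,1],[0,0,0,0,0,0,1]]]'; python3 -m jog '[[[0,0,-0.4,0,0,0,1],[0,0,-0.6,0,0,0,1],[0,0,-0.6,0,0,0,1],[0,0,-0.6,0,0,0,1],[0,0,-0.6,0,0,0,1],[0,0.6,0,0,0,0,1],[0,0.8,0,0,0,0,1],[0,0.9,0,0,0,0,1],[0,0.9,0,0,0,0,1],[0,0.65,0.4,0,0,0,1],[0,0,0,0,0,0,1],[0,0,0,0,0,0,1]]]'; python3 plan.py 580.5 -362.3 45 3.3; python3 - <<'E'
from m import *
p,d=grab('top','t3');print(clock(d,p,80,92));buttons(p,(261,158,275,200),h=98,thr=90)
E
```

```text
time: 17.88
tool_pos: [583.3, -167.5, 47.0]
tcp_rot: [-180.0, 0.0, 3.3]
ft_force: [-0.5, 0.3, 0.4]
finger_gap: 85.7
time: 19.38
tool_pos: [594.5, -359.5, 168.2]
tcp_rot: [180.0, -0.0, 3.3]
ft_force: [-0.3, -0.5, -0.6]
finger_gap: 85.6
t 19.38 pos [ 594.5 -359.5  168.2] rot [ 1.7999e+02 -5.0000e-02  3.2500e+00] gap 85.6 F [-0.3 -0.5 -0.6] q [-35.  24.  72.   0.  84.  51.]
shift first: [-0.286  0.041  2.464] then turn: [ 0.     -0.0001 -0.0001] | shift in target frame [-0.284  0.041  2.464]
([588.5, -168.8, 118.5, 50.0, 3.1], array([ 587.2, -168.9,   87.8]))
blob 45 [267.2 165.5] [ 623. -165.   98.]
blob 47 [269.2 189. ] [ 551.  -169.1   98. ]
centre [ 587.  -167.1   98. ] sep 72.1 dir 3.3
```

The clock now sits on the mat centre at (587.0, −167.1), 3.3°. The can is next.

```bash
python3 -m jog '[[[-0.28,0.04,0,0,0,0,1],[0,0,0.4,0,0,0,1],[0,0,0.4,0,0,0,1],[0,0,0.4,0,0,0,1],[0,0,0.5,0,0,0,1],[0,0,0.5,0,0,0,1],[0,0,0.26,0,0,0,1],[0,0,0,0,0,0,1],[0,0,0,0,0,0,1]]]'; python3 plan.py 580.5 -362.3 45 3.3;python3 -m jog '[[[0,0,0,0,0,0,0.45],[0,0,0,0,0,0,0.4],[0,0,0,0,0,0,0.4],[0,0,0,0,0,0,0.4],[0,0,0,0,0,0,0.4],[0,0,0,0,0,0,0.4]]]' 40; python3 plan.py 563 169.7 45 3.3
```

```text
time: 20.55
tool_pos: [581.0, -362.9, 45.0]
tcp_rot: [179.9, -0.1, 3.3]
ft_force: [-0.7, 0.2, -0.2]
finger_gap: 85.4
t 20.55 pos [ 581.  -362.9   45. ] rot [ 1.7995e+02 -6.0000e-02  3.2700e+00] gap 85.4 F [-0.7  0.2 -0.2] q [-36.  29.  80.  -0.  72.  50.]
shift first: [-0.01  -0.013 -0.   ] then turn: [ 0.0001 -0.0002 -0.0001] | shift in target frame [-0.01  -0.013 -0.   ]
time: 21.3
tool_pos: [581.1, -362.8, 45.4]
tcp_rot: [179.9, -0.1, 3.3]
ft_force: [-1.0, 2.2, 5.7]
finger_gap: 52.4
t 21.3 pos [ 581.1 -362.8   45.4] rot [ 1.7994e+02 -8.0000e-02  3.2700e+00] gap 52.4 F [-1.   2.2  5.7] q [-36.  29.  80.   0.  72.  50.]
shift first: [ 2.4700e-01 -1.0654e+01 -2.0000e-03] then turn: [ 0.0002 -0.0002 -0.0001] | shift in target frame [ 2.5200e-01 -1.0654e+01  8.0000e-03]
```

```bash
python3 -m jog '[[[0,0,-0.3,0,0,0,0.4],[0,0,-0.6,0,0,0,0.4],[0,0,-0.6,0,0,0,0.4],[0,0,-0.6,0,0,0,0.4],[0,0,-0.5,0,0,0,0.4],[0,-0.5,0,0,0,0,0.4],[0,-0.7,0,0,0,0,0.4],[0,-0.8,0,0,0,0,0.4],[0,-0.8,0,0,0,0,0.4],[0,-0.8,0,0,0,0,0.4],[0,-0.8,0,0,0,0,0.4],[0,-0.8,0,0,0,0,0.4]]]';python3 -m jog '[[[0,-0.8,0,0,0,0,0.4],[0,-0.8,0,0,0,0,0.4],[0,-0.8,0,0,0,0,0.4],[0,-0.8,0,0,0,0,0.4],[0,-0.7,0,0,0,0,0.4],[0,-0.7,0,0,0,0,0.4],[0,-0.4,0,0,0,0,0.4],[0,-0.2,0,0,0,0,0.4],[0,0,0,0,0,0,0.4],[0,0,0,0,0,0,0.4]]]'; python3 plan.py 564.5 169.7 65 3.3
```

```text
time: 22.8
tool_pos: [565.3, -101.7, 174.6]
tcp_rot: [180.0, -0.0, 3.3]
ft_force: [0.2, 0.3, -2.0]
finger_gap: 52.2
time: 24.05
tool_pos: [551.0, 155.7, 174.0]
tcp_rot: [180.0, 0.0, 3.2]
ft_force: [0.2, -0.8, -2.6]
finger_gap: 52.1
t 24.05 pos [551.  155.7 174. ] rot [1.7997e+02 1.0000e-02 3.2200e+00] gap 52.1 F [ 0.2 -0.8 -2.6] q [11.  5. 94. -0. 81. 97.]
shift first: [ 0.287 -0.266  2.18 ] then turn: [ 0.0001  0.     -0.0002] | shift in target frame [ 0.287 -0.265  2.18 ]
```

```bash
python3 -m jog '[[[0.285,-0.265,0,0,0,0,0.4],[0,0,0.4,0,0,0,0.4],[0,0,0.5,0,0,0,0.4],[0,0,0.5,0,0,0,0.4],[0,0,0.4,0,0,0,0.4],[0,0,0.3,0,0,0,0.4],[0,0,0.2,0,0,0,0.4],[0,0,0,0,0,0,0.4],[0,0,0,0,0,0,0.4]]]';python3 plan.py 564.5 169.7 50 3.3
```

```text
time: 25.18
tool_pos: [565.0, 170.8, 59.9]
tcp_rot: [-180.0, -0.1, 3.3]
ft_force: [-1.2, -0.8, -2.0]
finger_gap: 52.7
t 25.18 pos [565.  170.8  59.9] rot [-1.7999e+02 -8.0000e-02  3.2700e+00] gap 52.7 F [-1.2 -0.8 -2. ] q [12. 14. 96. -0. 69. 99.]
shift first: [-0.011  0.022  0.199] then turn: [-0.     -0.0002 -0.0001] | shift in target frame [-0.011  0.022  0.199]
```

```bash
python3 -m jog '[[[-0.01,0.022,0.08,0,0,0,0.4],[0,0,0.06,0,0,0,0.4],[0,0,0.04,0,0,0,0.4],[0,0,0.02,0,0,0,0.4],[0,0,0,0,0,0,0.4]]]';python3 plan.py 564.5 169.7 49.4 3.3
```

```text
time: 25.8
tool_pos: [564.0, 169.6, 49.4]
tcp_rot: [180.0, -0.0, 3.3]
ft_force: [-1.1, -0.5, 2.4]
finger_gap: 52.4
t 25.8 pos [564.  169.6  49.4] rot [ 1.80e+02 -1.00e-02  3.27e+00] gap 52.4 F [-1.1 -0.5  2.4] q [12. 15. 97. -0. 68. 98.]
shift first: [ 0.011 -0.002  0.001] then turn: [ 0.     -0.     -0.0001] | shift in target frame [ 0.011 -0.002  0.001]
```

Contact made. Release, retreat and go to the box (412.3, 366.7), jaws across its 58 mm side (yaw 105°).

```bash
python3 -m jog '[[[0,0,0,0,0,0,0.65],[0,0,0,0,0,0,0.8],[0,0,0,0,0,0,1],[0,0,0,0,0,0,1],[0,0,0,0,0,0,1],[0,0,-0.4,0,0,0,1],[0,0,-0.6,0,0,0,1],[0,0,-0.6,0,0,0,1],[0,0,-0.6,0,0,0,1],[0,0,-0.4,0,0,0,1],[-0.4,-0.4,0,0,0,0,1],[-0.6,-0.6,0,0,0,0,1]]]';python3 plan.py 412.3 366.7 120 105
```

```text
time: 27.3
tool_pos: [511.3, 216.6, 180.1]
tcp_rot: [-180.0, -0.1, 3.2]
ft_force: [0.1, 1.3, 0.0]
finger_gap: 85.5
t 27.3 pos [511.3 216.6 180.1] rot [-1.7999e+02 -7.0000e-02  3.1600e+00] gap 85.5 F [0.1 1.3 0. ] q [ 18.   2.  96.  -0.  81. 105.]
shift first: [-1.812 -3.107  1.2  ] then turn: [ 1.000e-04 -2.000e-04 -2.829e-01] | shift in target frame [ 3.412 -1.135  1.202]
```

```bash
python3 -m jog '[[[-0.45,-0.75,0,0,0,0,1],[-0.45,-0.8,0,0,0,0,1],[-0.45,-0.8,0,0,0,0,1],[-0.45,-0.75,0,0,0,0,1],[0,0,0,0,0,-0.0257,1],[0,0,0,0,0,-0.0257,1],[0,0,0,0,0,-0.0257,1],[0,0,0,0,0,-0.0257,1],[0,0,0,0,0,-0.0257,1],[0,0,0,0,0,-0.0257,1],[0,0,0,0,0,-0.0257,1],[0,0,0,0,0,-0.0257,1]]]';python3 plan.py 412.3 366.7 120 105; python3 - <<'E'
from m import *
p,d=grab('top','t4');P=cloud('top',d)
q=P[150:210,130:180].reshape(-1,3);q=q[(q[:,2]>94)&(q[:,2]<120)];print('can',rect(q),np.median(q,0))
q=P[:,:].reshape(-1,3);q=q[(q[:,2]>36)&(q[:,2]<52)&(abs(q[:,0]-412)<75)&(abs(q[:,1]-366)<75)];print('box',len(q))
E
```

```text
time: 28.8
tool_pos: [412.3, 366.2, 179.6]
tcp_rot: [180.0, -0.0, 77.6]
ft_force: [0.2, -0.2, -1.6]
finger_gap: 85.6
t 28.8 pos [412.3 366.2 179.6] rot [180.    -0.    77.59] gap 85.6 F [ 0.2 -0.2 -1.6] q [36.  2. 97.  0. 82. 49.]
shift first: [ 0.009 -0.003  1.191] then turn: [ 0.     -0.     -0.0762] | shift in target frame [9.000e-03 1.000e-03 1.191e+00]
can [564.3, 167.1, 48.0, 51.0, 51.0] [563.31930581 166.03066714 108.20520454]
box 636
```

```bash
python3 - <<'E'
from m import *
z=np.load('t4.npz');p,d=z['p'],z['d'];P=cloud('top',d)
m=(P[...,2]>80)&(P[...,2]<125)&(abs(P[...,0]-565)<60)&(abs(P[...,1]-168)<45)
v,u=np.nonzero(m);print(u.min(),u.max(),v.min(),v.max(),m.sum())
q=P[m];print(np.round([q[:,0].min(),q[:,0].max(),q[:,1].min(),q[:,1].max()],1))
p2,d2=grab('scene','s4');S=cloud('scene',d2)
def circ(S,x,y,tag):
    q=S[np.isfinite(S[...,0])];q=q[(q[:,2]>15)&(q[:,2]<98)&(np.hypot(q[:,0]-x,q[:,1]-y)<45)]
    from scipy.optimize import least_squares
    r=least_squares(lambda c:np.hypot(q[:,0]-c[0],q[:,1]-c[1])-26.5,[x,y],loss='soft_l1');print(tag,len(q),np.round(r.x,1),'res',np.round(np.std(r.fun),1))
circ(S,564,168,'scene can now');circ(cloud('scene',np.load('s0.npz')['d']),580,-362,'scene can t0');circ(cloud('top',np.load('t0.npz')['d']),580,-362,'top t0');circ(P,564,168,'top now')
a=cv2.resize(p[150:220,130:210],None,fx=5,fy=5,interpolation=cv2.INTER_CUBIC);b=cv2.resize(p2[140:210,280:350],None,fx=5,fy=5,interpolation=cv2.INTER_CUBIC)
cv2.imwrite('pics/c4.png',np.clip(np.hstack([a,b])[:,:,::-1]*1.4,0,255))
# coaster in scene: project
hsv=cv2.cvtColor(np.load('s0.npz')['p'],cv2.COLOR_RGB2HSV);k,l=cv2.connectedComponents(((hsv[...,1]>90)&(hsv[...,2]>60)).astype(np.uint8));
i=l[int(270*512/780),int(477*512/780)];v,u=np.nonzero(l==i);C=camera_params('scene');K=C['K'];T=np.array(C['extrinsics'])
r=np.stack([(u-K[0,2])/K[0,0],(v-K[1,2])/K[1,1],np.ones(len(u))],-1)@T[:3,:3].T;q=T[:3,3]+r*((4-T[2,3])/r[:,2])[:,None];print('coaster scene',i,len(q),rect(q),q.mean(0))
E
```

```text
147 165 178 195 272
[538.7 588.1 141.9 194. ]
scene can now 264 [563.5 169.6] res 2.3
scene can t0 385 [ 580.7 -362.8] res 1.6
top t0 129 [ 581.7 -363.9] res 2.9
top now 116 [565.3 168.4] res 0.5
coaster scene 12 193 [562.2, 168.2, 83.0, 78.4, 45.8] [564.35320689 166.86276783   4.        ][ WARN:0@2.495] global loadsave.cpp:1063 imwrite_ Unsupported depth image for selected encoder is fallbacked to CV_8U.
```

View pics/c4.png

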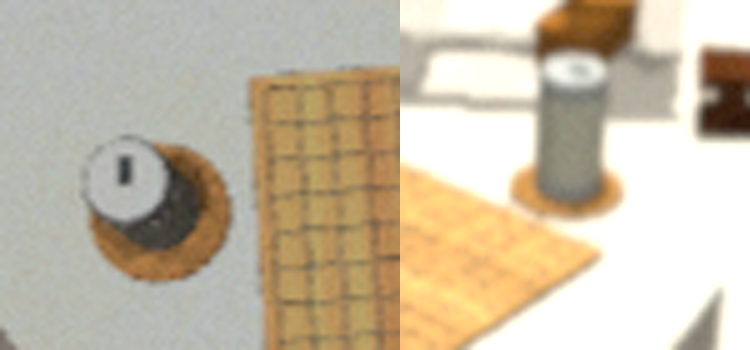

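Left crop: the can stands on the coaster in both views, upright, and the two cameras bracket its centre within about 2 mm. On to the box.

```bash
python3 -m jog '[[[0,0,0,0,0,-0.0254,1],[0,0,0,0,0,-0.0254,1],[0,0,0,0,0,-0.0254,1],[0,0,0.4,0,0,0,1],[0,0,0.5,0,0,0,1],[0,0,0.5,0,0,0,1],[0,0,0.5,0,0,0,1],[0,0,0.4,0,0,0,1],[0,0,0.3,0,0,0,1],[0,0,0.2,0,0,0,1],[0,0,0,0,0,0,1],[0,0,0,0,0,0,1]]]';python3 plan.py 412.3 366.7 12 105
```

```text
time: 30.4
tool_pos: [412.9, 366.6, 39.8]
tcp_rot: [179.9, -0.0, 104.7]
ft_force: [-0.1, -0.2, 0.4]
finger_gap: 85.5
t 30.4 pos [412.9 366.6  39.8] rot [ 1.7994e+02 -3.0000e-02  1.0468e+02] gap 85.5 F [-0.1 -0.2  0.4] q [ 36.  10. 103.   0.  66.  22.]
shift first: [ 0.004 -0.012  0.556] then turn: [ 0.0002 -0.0001 -0.0009] | shift in target frame [ 0.004 -0.011  0.556]
```

```bash
python3 -m jog '[[[0,-0.01,0.3,0,0,0,1],[0,0,0.26,0,0,0,1],[0,0,0,0,0,0,1],[0,0,0,0,0,0,0.5],[0,0,0,0,0,0,0.5],[0,0,0,0,0,0,0.5],[0,0,0,0,0,0,0.5],[0,0,0,0,0,0,0.5],[0,0,0,0,0,0,0.5]]]' 50;python3 plan.py 541.5 0.5 22 93.8
```

```text
time: 31.52
tool_pos: [412.3, 366.5, 11.6]
tcp_rot: [179.9, -0.0, 104.7]
ft_force: [-1.2, -0.0, 5.5]
finger_gap: 56.7
t 31.52 pos [412.3 366.5  11.6] rot [ 1.7994e+02 -2.0000e-02  1.0471e+02] gap 56.7 F [-1.2 -0.   5.5] q [ 36.  13. 104.   0.  63.  22.]
shift first: [-7.736  0.64  -0.21 ] then turn: [ 0.0002 -0.0001  0.0303] | shift in target frame [-7.475  2.092 -0.207]
```

```bash
python3 -m jog '[[[0,0,-0.2,0,0,0,0.5],[0,0,-0.5,0,0,0,0.5],[0,0,-0.6,0,0,0,0.5],[0,0,-0.6,0,0,0,0.5],[0,0,-0.6,0,0,0,0.5],[0,0,-0.1,0,0,0.015,0.5],[0,0,0,0,0,0.0153,0.5],[-0.5,0,0,0,0,0,0.5],[-0.8,0,0,0,0,0,0.5],[-0.9,0,0,0,0,0,0.5],[-0.9,0.2,0,0,0,0,0.5],[-0.9,0.3,0,0,0,0,0.5]]]';python3 -m jog '[[[-0.9,0.4,0,0,0,0,0.5],[-0.9,0.4,0,0,0,0,0.5],[-0.8,0.3,0,0,0,0,0.5],[-0.6,0.3,0,0,0,0,0.5],[-0.2,0.15,0,0,0,0,0.5],[0,0,0,0,0,0,0.5],[0,0,0,0,0,0,0.5]]]';python3 plan.py 542.2 0.5 40 93.8
```

```text
time: 33.02
tool_pos: [449.7, 166.8, 141.0]
tcp_rot: [-180.0, 0.0, 93.8]
ft_force: [0.8, 0.5, -2.4]
finger_gap: 56.8
time: 33.9
tool_pos: [538.1, 4.8, 140.8]
tcp_rot: [-179.9, -0.0, 93.9]
ft_force: [-0.7, 0.3, -2.1]
finger_gap: 57.1
t 33.9 pos [538.1   4.8 140.8] rot [-1.7995e+02 -3.0000e-02  9.3850e+01] gap 57.1 F [-0.7  0.3 -2.1] q [ -5.   1. 101.   0.  77.  -9.]
shift first: [-0.092  0.079  2.016] then turn: [-0.0001 -0.0001  0.0001] | shift in target frame [-0.091  0.077  2.016]
```

```bash
python3 -m jog '[[[-0.09,0.077,0.1,0,0,0,0.5],[0,0,0.5,0,0,0,0.5],[0,0,0.5,0,0,0,0.5],[0,0,0.5,0,0,0,0.5],[0,0,0.3,0,0,0,0.5],[0,0,0.2,0,0,0,0.5],[0,0,0.1,0,0,0,0.5],[0,0,0,0,0,0,0.5],[0,0,0,0,0,0,0.5]]]';python3 plan.py 542.2 0.5 22 93.8
```

```text
time: 35.02
tool_pos: [543.6, -0.6, 31.9]
tcp_rot: [179.9, 0.0, 93.8]
ft_force: [0.3, 0.3, -1.9]
finger_gap: 56.9
t 35.02 pos [543.6  -0.6  31.9] rot [1.7992e+02 1.0000e-02 9.3800e+01] gap 56.9 F [ 0.3  0.3 -1.9] q [ -5.  10. 105.  -0.  65.  -9.]
shift first: [ 0.023 -0.026  0.198] then turn: [0.0002 0.     0.    ] | shift in target frame [ 0.023 -0.026  0.198]
```

```bash
python3 -m jog '[[[0.023,-0.026,0.08,0,0,0,0.5],[0,0,0.06,0,0,0,0.5],[0,0,0.04,0,0,0,0.5],[0,0,0.02,0,0,0,0.5],[0,0,0,0,0,0,0.5]]]';python3 plan.py 542.2 0.5 22 93.8
```

```text
time: 35.65
tool_pos: [541.3, 0.6, 21.6]
tcp_rot: [-180.0, -0.0, 93.8]
ft_force: [-5.5, 0.1, 5.5]
finger_gap: 57.3
t 35.65 pos [541.3   0.6  21.6] rot [-179.96   -0.     93.81] gap 57.3 F [-5.5  0.1  5.5] q [ -5.  10. 105.  -0.  64.  -9.]
shift first: [-0.003  0.017 -0.007] then turn: [-0.0001 -0.      0.    ] | shift in target frame [-0.003  0.017 -0.007]
```

```bash
python3 -m jog '[[[0,0,0,0,0,0,0.7],[0,0,0,0,0,0,0.85],[0,0,0,0,0,0,1],[0,0,0,0,0,0,1],[0,0,0,0,0,0,1],[0,0,-0.4,0,0,0,1],[0,0,-0.6,0,0,0,1],[0,0,-0.7,0,0,0,1],[0,0,-0.7,0,0,0,1],[0,0,-0.6,0,0,0,1],[0.6,0,0,0,0,0,1],[0.9,0,0,0,0,0,1]]]';python3 -m jog '[[[0.95,0.1,0,0,0,0,1],[0.95,0.2,0,0,0,0,1],[0.95,0.3,0,0,0,0,1],[0.95,0.3,0,0,0,0,1],[0.8,0.2,0,0,0,0,1],[0.5,0.1,0,0,0,0,1],[0,0,0,0,0,-0.0228,1],[0,0,0,0,0,-0.0228,1],[0,0,0,0,0,-0.0228,1],[0,0,0,0,0,-0.0227,1],[0,0,0,0,0,0,1]]]';python3 plan.py 584 350.2 28 126.6;python3 - <<'E'
from m import *
p,d=grab('top','t5');P=cloud('top',d)
q=P[np.isfinite(P[...,0])];b=q[(q[:,2]>47)&(q[:,2]<62)&(np.hypot(q[:,0]-542,q[:,1])<80)];print('box',len(b),rect(b))
k=q[(q[:,2]>96)&(q[:,2]<116)&(np.hypot(q[:,0]-564,q[:,1]-168)<45)];print('can',len(k),rect(k))
E
```

```text
time: 37.15
tool_pos: [537.1, 75.3, 171.9]
tcp_rot: [179.9, 0.0, 93.7]
ft_force: [0.6, 0.3, -0.4]
finger_gap: 85.6
time: 38.52
tool_pos: [579.4, 333.8, 170.8]
tcp_rot: [-180.0, -0.0, 126.6]
ft_force: [-0.1, 0.1, -0.9]
finger_gap: 85.5
t 38.52 pos [579.4 333.8 170.8] rot [-179.98   -0.    126.55] gap 85.5 F [-0.1  0.1 -0.9] q [ 26.  20.  77.   0.  83. -11.]
shift first: [0.208 0.27  2.857] then turn: [-0.     -0.     -0.0001] | shift in target frame [0.208 0.269 2.857]
box 591 [543.8, 1.8, 58.0, 99.9, 3.8]
can 249 [564.4, 166.9, 49.0, 50.7, 47.5]
```

```bash
python3 -m jog '[[[0.21,0.27,0,0,0,0,1],[0,0,0.4,0,0,0,1],[0,0,0.5,0,0,0,1],[0,0,0.5,0,0,0,1],[0,0,0.5,0,0,0,1],[0,0,0.5,0,0,0,1],[0,0,0.3,0,0,0,1],[0,0,0.2,0,0,0,1],[0,0,0,0,0,0,1],[0,0,0,0,0,0,1]]]';python3 plan.py 584 350.2 26 126.6;python3 -m jog '[[[0,0,0,0,0,0,0.6],[0,0,0,0,0,0,0.5],[0,0,0,0,0,0,0.5],[0,0,0,0,0,0,0.5],[0,0,0,0,0,0,0.5],[0,0,0,0,0,0,0.5]]]' 40;python3 plan.py 446.5 159.4 150 93.8
```

```text
time: 39.83
tool_pos: [584.8, 350.7, 27.2]
tcp_rot: [179.9, 0.0, 126.6]
ft_force: [-0.2, -1.0, 0.4]
finger_gap: 85.3
t 39.83 pos [584.8 350.7  27.2] rot [1.7990e+02 2.0000e-02 1.2659e+02] gap 85.3 F [-0.2 -1.   0.4] q [ 27.  29.  81.  -0.  70. -10.]
shift first: [ 0.002 -0.018  0.023] then turn: [ 0.0003  0.0001 -0.    ] | shift in target frame [ 0.002 -0.018  0.023]
time: 40.58
tool_pos: [584.8, 350.7, 27.3]
tcp_rot: [179.9, 0.0, 126.6]
ft_force: [0.7, 0.2, 5.4]
finger_gap: 59.3
t 40.58 pos [584.8 350.7  27.3] rot [1.7989e+02 2.0000e-02 1.2660e+02] gap 59.3 F [0.7 0.2 5.4] q [ 27.  29.  81.  -0.  70. -10.]
shift first: [-1.423 -4.498 -2.462] then turn: [ 0.0003 -0.      0.0911] | shift in target frame [-3.634 -3.014 -2.454]
```

```bash
python3 -m jog '[[[0,0,-0.3,0,0,0,0.5],[0,0,-0.6,0,0,0,0.5],[0,0,-0.6,0,0,0,0.5],[0,0,-0.6,0,0,0,0.5],[0,0,-0.4,0,0,0.0228,0.5],[0,0,0,0,0,0.0228,0.5],[0,0,0,0,0,0.0228,0.5],[0,0,0,0,0,0.0227,0.5],[-0.2,-0.5,0,0,0,0,0.5],[-0.4,-0.7,0,0,0,0,0.5],[-0.5,-0.7,0,0,0,0,0.5],[-0.6,-0.6,0,0,0,0,0.5]]]';python3 -m jog '[[[-0.7,-0.4,0,0,0,0,0.5],[-0.7,-0.1,0,0,0,0,0.5],[-0.4,0,0,0,0,0,0.5],[-0.1,0,0,0,0,0,0.5],[0,0,0,0,0,0,0.5],[0,0,0,0,0,0,0.5]]]';python3 plan.py 446.5 159.5 40 93.8
```

```text
time: 42.08
tool_pos: [463.6, 256.6, 151.4]
tcp_rot: [180.0, -0.0, 93.8]
ft_force: [0.4, 0.1, -1.0]
finger_gap: 59.1
time: 42.82
tool_pos: [446.3, 161.5, 151.1]
tcp_rot: [-180.0, -0.0, 93.8]
ft_force: [-0.2, 0.5, -0.8]
finger_gap: 59.4
t 42.83 pos [446.3 161.5 151.1] rot [-1.800e+02 -2.000e-02  9.384e+01] gap 59.4 F [-0.2  0.5 -0.8] q [ 14.  -9. 110.   0.  79.  10.]
shift first: [-4.000e-02  1.000e-03  2.223e+00] then turn: [-0.     -0.      0.0001] | shift in target frame [-4.000e-02  1.000e-03  2.223e+00]
```

```bash
python3 -m jog '[[[-0.04,0,0.2,0,0,0,0.5],[0,0,0.5,0,0,0,0.5],[0,0,0.5,0,0,0,0.5],[0,0,0.5,0,0,0,0.5],[0,0,0.3,0,0,0,0.5],[0,0,0.2,0,0,0,0.5],[0,0,0,0,0,0,0.5],[0,0,0,0,0,0,0.5]]]';python3 plan.py 446.6 159.5 27.3 93.8
```

```text
time: 43.82
tool_pos: [447.2, 159.0, 41.9]
tcp_rot: [179.9, -0.0, 93.8]
ft_force: [-0.2, -0.7, -1.2]
finger_gap: 59.1
t 43.83 pos [447.2 159.   41.9] rot [ 1.7992e+02 -1.0000e-02  9.3810e+01] gap 59.1 F [-0.2 -0.7 -1.2] q [ 13.  -2. 115.   0.  66.  10.]
shift first: [ 0.011 -0.011  0.291] then turn: [ 0.0002 -0.      0.    ] | shift in target frame [ 0.012 -0.011  0.291]
```

```bash
python3 -m jog '[[[0.011,-0.011,0.15,0,0,0,0.5],[0,0,0.07,0,0,0,0.5],[0,0,0.04,0,0,0,0.5],[0,0,0.03,0,0,0,0.5],[0,0,0.01,0,0,0,0.5],[0,0,0,0,0,0,0.5]]]';python3 -m jog '[[[0,0,0,0,0,0,0.75],[0,0,0,0,0,0,0.9],[0,0,0,0,0,0,1],[0,0,0,0,0,0,1],[0,0,0,0,0,0,1],[0,0,-0.4,0,0,0,1],[0,0,-0.6,0,0,0,1],[0,0,-0.7,0,0,0,1],[0,0,-0.7,0,0,0,1],[0,0,-0.6,0,0,0,1],[0.6,-0.4,0,0,0,0,1],[0.9,-0.4,0,0,0,0,1]]]';python3 -m jog '[[[0.95,0,0,0,0,0,1],[0.95,0,0,0,0,0,1],[0.95,0,0,0,0,0,1],[0.95,0,0,0,0,0,1],[0.6,0,0,0,0,0,1],[0,0,0,0,0,0,1],[0,0,0,0,0,0,1]]]';python3 - <<'E'
from m import *
p,d=grab('top','t6');P=cloud('top',d);p2,d2=grab('scene','s6')
q=P[np.isfinite(P[...,0])]
f=lambda n,x,y,lo,hi,r:(lambda b:print(n,len(b),rect(b)))(q[(q[:,2]>lo)&(q[:,2]<hi)&(np.hypot(q[:,0]-x,q[:,1]-y)<r)])
f('stand',446,159,49,64,55);f('box',542,0,47,62,80);f('can',564,168,96,116,45);print(clock(d,p,80,92))
c=np.array([542.3,.5]);a=np.radians(3.8);print('stand target',c+np.array([[np.cos(a),-np.sin(a)],[np.sin(a),np.cos(a)]])@[-85,165])
A=cv2.resize(p[110:270,80:400],(780,390),interpolation=cv2.INTER_CUBIC);cv2.imwrite('pics/f1.png',A[:,:,::-1])
cv2.imwrite('pics/f2.png',cv2.resize(p2[110:270,180:400],(780,567),interpolation=cv2.INTER_CUBIC)[:,:,::-1])
E
```

```text
time: 44.58
tool_pos: [445.8, 159.2, 27.2]
tcp_rot: [-180.0, 0.0, 93.8]
ft_force: [-8.1, -3.1, 14.8]
finger_gap: 59.0
time: 46.08
tool_pos: [401.1, 231.6, 176.8]
tcp_rot: [179.9, -0.0, 93.7]
ft_force: [0.3, 1.1, 1.0]
finger_gap: 85.0
time: 46.95
tool_pos: [386.3, 450.3, 175.7]
tcp_rot: [-180.0, 0.1, 93.8]
ft_force: [0.1, -0.2, -0.3]
finger_gap: 85.7
stand 396 [448.7, 161.8, 60.4, 61.4, 4.2]
box 592 [543.8, 1.9, 58.0, 100.2, 3.7]
can 248 [563.9, 167.8, 48.6, 50.7, 1.8]
([587.9, -168.6, 120.2, 49.7, 3.1], array([ 587.4, -168.8,   88.1]))
stand target [446.55168163 159.50396073]
```

View pics/f1.png

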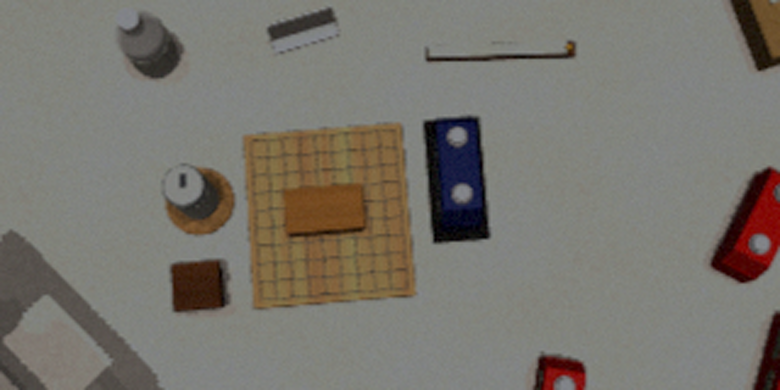

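View pics/f2.png

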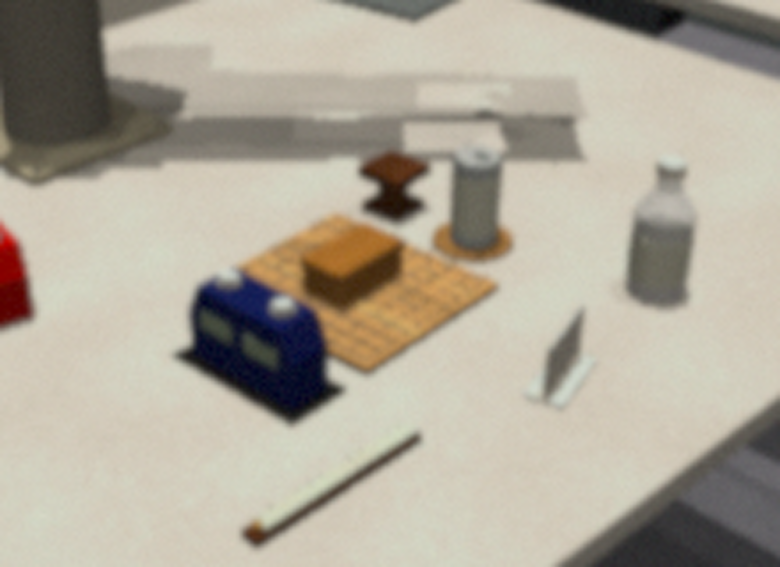

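```bash
python3 - <<'E'
from m import *
C=camera_params('scene');K=C['K'];T=np.array(C['extrinsics'])
z=np.load('s6.npz');p,d=z['p'],z['d'];P=cloud('scene',d);q=P[np.isfinite(P[...,0])]
f=lambda n,x,y,lo,hi,r:(lambda b:print(n,len(b),rect(b)))(q[(q[:,2]>lo)&(q[:,2]<hi)&(np.hypot(q[:,0]-x,q[:,1]-y)<r)])
f('stand',446,159,49,64,55);f('box',542,0,47,62,80);f('clock',588,-168,10,78,110)
f2=lambda i:i
hsv=cv2.cvtColor(np.load('s0.npz')['p'],cv2.COLOR_RGB2HSV)
m=cv2.morphologyEx(((hsv[...,1]>75)&(hsv[...,2]>60)).astype(np.uint8),cv2.MORPH_CLOSE,np.ones((3,3)))
m[:,:]*=1
k,l=cv2.connectedComponents(m);i=l[int(292*512/780),int(425*512/780)];v,u=np.nonzero(l==i)
r=np.stack([(u-K[0,2])/K[0,0],(v-K[1,2])/K[1,1],np.ones(len(u))],-1)@T[:3,:3].T;b=T[:3,3]+r*((10-T[2,3])/r[:,2])[:,None];print('board',i,len(b),rect(b))
for n in('s0','s6'):
  d=np.load(n+'.npz')['d'];q=cloud('scene',d);q=q[np.isfinite(q[...,0])]
  for nm,x,y,lo,hi,rr in[('bottle',770,255,15,100,60),('card',780,60,8,70,70),('fan',750,-180,5,25,130)]:
    b=q[(q[:,2]>lo)&(q[:,2]<hi)&(np.hypot(q[:,0]-x,q[:,1]-y)<rr)];print(n,nm,len(b),np.round(np.median(b,0),1))
E
```

```text
stand 114 [448.6, 163.1, 62.0, 65.7, 7.6]
box 232 [544.8, 2.2, 61.8, 103.2, 2.4]
clock 678 [588.3, -128.7, 142.0, 136.5, 3.1]
board 48 2153 [542.0, 44.0, 232.0, 310.3, 4.4]
s0 bottle 380 [777.4 207.4  60.7]
s0 card 114 [795.5  34.4  36.9]
s0 fan 309 [ 765.1 -223.3   12.1]
s6 bottle 378 [777.3 208.3  60.9]
s6 card 116 [795.8  33.6  35.8]
s6 fan 394 [ 761.  -192.3   12.8]
```

Both cameras put the stand about 2 mm too far forward and 2.5 mm too far out, while everything else is within 2 mm. It is the last piece in the order, so I'll nudge it.

```bash
python3 -m jog '[[[-0.6,0,0,0,0,0,1],[-0.95,0,0,0,0,0,1],[-0.95,0,0,0,0,0,1],[-0.95,0,0,0,0,0,1],[-0.95,0.3,0,0,0,0,1],[-0.9,0.3,0,0,0,0,1],[-0.5,0.15,0,0,0,0,1],[0,0,0,0,0,0,1],[0,0,0,0,0,0,1]]]';python3 plan.py 446.2 159.5 28 93.8
```

```text
time: 48.18
tool_pos: [442.8, 164.1, 176.1]
tcp_rot: [180.0, -0.0, 93.7]
ft_force: [0.1, -1.3, 0.8]
finger_gap: 85.1
t 48.17 pos [442.8 164.1 176.1] rot [ 1.7999e+02 -3.0000e-02  9.3740e+01] gap 85.1 F [ 0.1 -1.3  0.8] q [ 14. -11. 109.   0.  82.  10.]
shift first: [-0.097  0.061  2.963] then turn: [ 0.     -0.0001 -0.0002] | shift in target frame [-0.096  0.061  2.963]
```

```bash
python3 -m jog '[[[-0.096,0.061,0.2,0,0,0,1],[0,0,0.5,0,0,0,1],[0,0,0.5,0,0,0,1],[0,0,0.5,0,0,0,1],[0,0,0.5,0,0,0,1],[0,0,0.4,0,0,0,1],[0,0,0.36,0,0,0,1],[0,0,0,0,0,0,1],[0,0,0,0,0,0,1]]]';python3 plan.py 446.2 159.5 28 93.8;python3 -m jog '[[[0,0,0,0,0,0,0.65],[0,0,0,0,0,0,0.5],[0,0,0,0,0,0,0.5],[0,0,0,0,0,0,0.5],[0,0,0,0,0,0,0.5],[0,0,0,0,0,0,0.5],[0,0,-0.06,0,0,0,0.5],[0,0,0,0,0,0,0.5],[0,0,0,0,0,0,0.5]]]' 40;python3 plan.py 444.2 157.2 31 93.8
```

```text
time: 49.3
tool_pos: [446.5, 159.9, 28.3]
tcp_rot: [180.0, -0.0, 93.8]
ft_force: [0.2, 0.1, -0.6]
finger_gap: 85.2
t 49.3 pos [446.5 159.9  28.3] rot [179.99  -0.    93.84] gap 85.2 F [ 0.2  0.1 -0.6] q [ 14.  -0. 116.   0.  64.  10.]
shift first: [-0.007 -0.006  0.006] then turn: [ 0.     -0.      0.0001] | shift in target frame [-0.007 -0.006  0.006]
time: 50.42
tool_pos: [446.2, 159.4, 30.8]
tcp_rot: [-180.0, 0.0, 93.8]
ft_force: [-0.4, 0.1, -0.5]
finger_gap: 59.4
t 50.42 pos [446.2 159.4  30.8] rot [-179.98    0.     93.8 ] gap 59.4 F [-0.4  0.1 -0.5] q [ 13.  -0. 116.  -0.  65.  10.]
shift first: [-0.042 -0.043 -0.003] then turn: [-0.0001  0.      0.    ] | shift in target frame [-0.042 -0.043 -0.003]
```

```bash
python3 -m jog '[[[-0.04,-0.036,0,0,0,0,0.5],[0,0,0,0,0,0,0.5],[0,0,0.03,0,0,0,0.5],[0,0,0.025,0,0,0,0.5],[0,0,0.005,0,0,0,0.5],[0,0,0,0,0,0,0.5],[0,0,0,0,0,0,0.75],[0,0,0,0,0,0,0.9],[0,0,0,0,0,0,1],[0,0,0,0,0,0,1],[0,0,0,0,0,0,1]]]';python3 -m jog '[[[0,0,-0.4,0,0,0,1],[0,0,-0.6,0,0,0,1],[0,0,-0.7,0,0,0,1],[0,0,-0.7,0,0,0,1],[0,0,-0.6,0,0,0,1],[0.6,-0.4,0,0,0,0,1],[0.9,-0.4,0,0,0,0,1],[0.95,0,0,0,0,0,1],[0.95,0,0,0,0,0,1],[0.95,0,0,0,0,0,1],[0.6,0,0,0,0,0,1],[0,0,0,0,0,0,1]]]';python3 - <<'E'
from m import *
p,d=grab('top','t7');P=cloud('top',d)
q=P[np.isfinite(P[...,0])]
f=lambda n,x,y,lo,hi,r:(lambda b:print(n,len(b),rect(b)))(q[(q[:,2]>lo)&(q[:,2]<hi)&(np.hypot(q[:,0]-x,q[:,1]-y)<r)])
f('stand',446,159,49,64,55);f('box',542,0,47,62,80);f('can',564,168,96,116,45);print(clock(d,p,80,92),telemetry.sense()['ft_force'])
E
```

```text
time: 51.8
tool_pos: [444.7, 157.4, 28.0]
tcp_rot: [-180.0, 0.0, 93.8]
ft_force: [1.1, -0.5, -0.2]
finger_gap: 85.5
time: 53.3
tool_pos: [387.7, 403.3, 177.7]
tcp_rot: [-180.0, 0.0, 94.0]
ft_force: [-0.0, -0.3, 0.4]
finger_gap: 85.5
stand 392 [447.9, 159.1, 60.3, 60.1, 3.5]
box 591 [543.9, 1.8, 58.5, 99.8, 3.8]
can 247 [563.7, 167.7, 49.5, 48.5, 87.7]
([587.4, -168.7, 122.0, 50.0, 3.0], array([ 587.6, -168.9,   88. ])) [-0.41805081 -0.62054885 -0.20658297]
```

The stand now measures (447.9, 159.1) against a target of (446.6, 159.5), yaw 3.5°. Handing in.

```bash
python3 -c "
from bench import job
print(job.hand_in())"
```

```text
the job is handed in; nothing more can be done
None
```

The table is set and handed in at about 53 s, in the order asked: clock, can, box, stand. I reset the clock once, moving it 4 mm back along the mat before going on to the can. I also shifted the stand about 2 mm at the end.

My last checks compared the top-camera positions with the targets:

| Item | Position error (mm) | Turn error |
|---|---|---|
| Clock on mat | within about 1 | about 0.3° |
| Box on board | about 2 | about 0° |
| Stand | about 1.5 | about 0.3° |
| Can on coaster | about 2 | – |

- **Can:** the two cameras disagree. The top camera puts it about 2 mm to one side of the coaster's centre, and the scene camera puts it 1–3 mm to the other, so I left it.
- **Box:** both cameras show it 1.5–2.5 mm off centre, away from the robot and to its left. I left it, because moving it after the stand would have broken the order.
- **Bystanders:** the bottle and the card measured the same before and after, to within 1 mm. The fan's scene-camera medians differed (about 4 mm in x and 31 mm in y, with different point counts), but its outline in the top-camera pictures had not moved.

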